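Hang the red dipper on the soup pot

ROBOT

A 7-joint arm with a two-finger parallel gripper is mounted at the origin on the work surface. World frame = base frame: x ahead of the robot, y to its left, z up, the work surface at z = 0. Lengths are in m, angles in rad, forces in N, time in s.
With the tool pointing down it reaches from about 0.425 to 0.875 m from the base axis. Payload 8.4 kg.
Tool frame: the origin (TCP) lies midway between the tips of the shut fingers; the grasp point (between the pads) lies 19 mm behind it (grip_depth is the distance from the TCP to the grasp point, in m); z points along the fingers, y is the direction in which the jaws open and shut (so a half turn about z gives the same grasp; the last joint's range is limited). The gripper opens to 87 mm and grips with 3 to 60 N. Pads are 19 mm wide; open, the fingers measure 117 mm over their backs; the gripper's body (75 mm by 190 mm) begins 51 mm behind the grasp point.
Start: joints at [-1.382, 0.333, 0.04, 1.465, -0.013, 1.343, -0.059], TCP at [0.184, 0.623, 0.184] pointing down, gripper open.
Joint ranges: [-2.58, 2.58], [-0.38, 2.09], [-1.3, 1.39], [0.25, 2.4], [-1.5, 4.64], [0.08, 2.09], [-2.65, 2.65]. Speed limits (rad/s): [2.22, 2.22, 2.79, 2.79, 3.14, 3.14, 3.14].

INTERFACE

Orientations are given as a unit quaternion [w, x, y, z].
In Python, from station import * gives the robot as it stands.
- The arm moves only by the shell command python3 -m handwheel 'ROWS' [OPENING] [FORCE]. ROWS is JSON, a list of rows, each an object of numbers: "dx", "dy", "dz": the shift along the tool's x, y, z in mm; "wx", "wy", "wz": the turn, a rotation vector about the tool's x, y, z in degrees. A call has exactly 5 rows; each row is the pose to reach, as a shift and turn from the pose commanded when the call began, along the tool's axes at that moment; what a row does not reach only later rows make up. A row lasts 1/10 s, in which the tool goes at most 50 mm and 8.59 degrees, less where a joint would pass 70% of its speed; a pose out of reach is approached as far as the arm can. A call with a gripper value outside its range is refused whole. OPENING is the opening, from -1 (shut) to 1 (fully open), so that 0 is half open, set as the call begins (- or left out, the last holds). The fingers move at their own pace and stop on an object; FORCE is the grip in N (left out, the last holds). Time passes only in rows, so rows that repeat a pose let the fingers close, or fill a call up. It gives the time, the measured TCP pose, the force and the opening at its end, in the units of the state.
- state(): the state, without advancing time (a new reading comes with each control period).
- capture(name): name is "scene" or "top" or "wrist"; returns (picture, depth): 480x640x3 uint8, blue, green, red; 480x640 float32, m along the optical axis (not along the pixel's ray), 0 where there is no reading.
- calibration(name): a dict with "fx", "fy", "cx", "cy" (pixels), "R" (3x3) and "t" (3): a world point X has camera coordinates R X + t. Camera axes: x right, y down, z forward; pixel columns grow to the right and rows downward; lengths in m; the calibration is good to about 2 mm. A picture is of the moment at which its call begins: read the wrist's pose just before it. calibration takes no time and is no camera call; for the wrist camera it gives the pose at the moment of the call.
- job_done(): hands the job in, once; it reports no verdict.
Trained networks look in the newest picture that a camera, given by its name, has taken for a name from the list of things; names that differ only in an ending like _2 or _b are one class to them, and where a whole thing is asked for, a point or a joint stands for the part that bears it (a point fixed in the world has none). Each returns a list of dicts, best first, with "score" (0 to 1); they miss things now and then, are a little off and sometimes report something else, mostly with a low value. They report only what shows in the picture. A call takes as long as a camera call.
- boxes_of(camera, target): "point" ([x, y, z] in m, in the coordinates of the camera as it stood for that picture, good to about 4 mm: the middle of the surface that is visible of it).
- regions_of(camera, target): "pixels" (480x640 bool, what is visible of it).
The state is a dict: "t": time; "joints": joint angles; "qd": joint speeds; "joint_torque": joint torques, N m; "ee_pos": TCP position; "eef_rot": TCP orientation; "wrist_force": force on the tool from outside, world axes, zero at the start; "wrist_torque": the same for the moment, N m; "finger_gap": finger opening in m.
Only numpy, scipy, OpenCV 4.12 (cv2) and the standard library are available. Lean on these libraries where they do the work, as an engineer would, in place of code of your own. Each camera call takes 0.05 s, during which the arm holds its last target. There are 200 camera calls.

TASK

Get the serving counter ready: pick up the red-handled dipper and hang it by its own hook over the rim of the steel pot, cup inside the pot and hook lip outside, anywhere round the rim, so that it stays hanging there, roughly upright and off the pot's bottom, when let go. Do not shove or tip the pot, and leave the blue-handled dipper standing where it is.

Things in the scene. Friction and masses are not known exactly. Their poses are not given: they have to be found in the camera images.
- red_dipper: Steel dipper to hang, 0.25 kg, standing on its flat round cup (72 dia, 48 high). Flat stem 18 wide, 4 thick rises from the cup's +x side, middle 37 from the cup's axis. Red upright grip centred on it: 16 along x, 22 along y, z 122 to 180. Below the grip its hook points to +x. Origin: centre of the cup's underside; z up, x towards the hook. All in mm
- red_dipper_hook (a point): Seat of the red dipper's hook: underside of its level bridge, mid-slot; x 50, z 100 mm in the dipper's frame, same axes. The slot between stem and lip is 22 mm wide (x 39 to 61), open downwards, 18 mm along y; the lip is 3 mm thick and hangs 22 mm below the seat
- pot: Round empty steel pot, straight-sided, 230 mm outer diameter, wall 4 mm, rim 125 mm above its underside, floor 6 mm thick, 1.6 kg, loose. Loop handles on its +x and -x sides, 146 mm out, 70 mm up: lower than a hook lip on the rim reaches. Origin: centre of the underside, z up. A white plastic tub of about its size stands on the other side: not the place
- blue_dipper: Dipper to leave standing: same shape and size as the red one, but with a blue grip. Origin: centre of its cup's underside; z up, x towards its hook

How it is judged:
At the end, for the whole second after the job is handed in: The red dipper hangs at rest on the steel pot: hook seat level with the rim (-10 to +12 mm) and within 15 mm of the rim line seen from above, cup inside (underside centre under 90 mm from the pot axis), dipper within 20 degrees of upright, pot within 5 degrees (z of red_dipper_hook in the frame of pot between 0.115 and 0.137 m and horizontal distance between red_dipper_hook and pot between 0.098 and 0.128 m and horizontal distance between red_dipper and pot below 0.09 m and angle between red_dipper's own z axis and vertical below 0.35 rad and angle between pot's own z axis and vertical below 0.1 rad and linear speed of red_dipper below 0.03 m/s and angular speed of red_dipper below 0.3 rad/s); the robot touches nothing.
It fails at once if the pot is shoved more than 50 mm or tipped more than 12 degrees (distance of pot from where it was at the start of the episode above 0.05 m or angle between pot's own z axis and vertical above 0.21 rad).
It fails at once if the blue dipper is moved more than 30 mm or tipped more than 15 degrees (distance of blue_dipper from where it was at the start of the episode above 0.03 m or angle between blue_dipper's own z axis and vertical above 0.26 rad).
It also fails if it takes over 32 s, if anything falls off the work surface, if the arm or the gripper's body presses on something with over 40 N, if the wrist force passes 120 N, or if a joint passes its speed limit or range.

## Working session

There is one attempt and no reset: what is moved stays moved. The work goes in short steps, Python scripts to look and compute and a shell command to move; the robot and the scene stay as the last step left them, time stands still between calls to the robot, and variables do not carry over. Pictures are saved under pics/ and viewed, about 8 in all and at most 12, crops included, and the job is handed in when it is done.

```bash
mkdir -p pics
cat > h.py <<'E'
from station import *
import numpy as np, cv2
def world(cal,pts): return (np.asarray(pts)-cal['t'])@np.asarray(cal['R'])
def cloud(cal,d,m):
    v,u=np.nonzero(m&(d>0)); z=d[v,u]
    return world(cal,np.c_[(u-cal['cx'])/cal['fx']*z,(v-cal['cy'])/cal['fy']*z,z])
E
python3 - <<'E'
from h import *
print(state())
ims=[]
for c in ("scene","top"):
    p,d=capture(c);cal=calibration(c);ims.append(p);np.savez(f'{c}.npz',p=p,d=d)
    for n in ("red_dipper","blue_dipper","pot","red_dipper_hook"):
        for r in regions_of(c,n)[:2]:
            P=cloud(cal,d,r['pixels']); print(c,n,round(r['score'],2),r['pixels'].sum(),P.min(0).round(3),np.median(P,0).round(3),P.max(0).round(3))
        
cv2.imwrite('pics/a.png',cv2.resize(ims[0],(800,600)));cv2.imwrite('pics/b.png',cv2.resize(ims[1],(800,600)))
E
```

```text
{'t': 0.0, 'joints': array([-1.3822059 ,  0.33390043,  0.03985931,  1.46626362, -0.0134153 ,
        1.34332047, -0.05846793]), 'qd': array([-1.40102495e-04, -1.19992078e-03, -1.51237159e-03,  7.27342557e-04,
        7.99289770e-04,  1.11006109e-03,  1.01121618e-05]), 'joint_torque': array([ 4.41866841e-04, -6.56347919e+01,  1.33541834e+00, -4.03811717e+01,
       -5.98153006e-02,  4.47965960e-02,  1.60243994e-04]), 'ee_pos': array([0.1843576 , 0.62274644, 0.18276964]), 'eef_rot': array([-7.17107893e-05,  1.43386645e-01,  9.89666413e-01, -8.09849078e-04]), 'wrist_force': array([ 0.36263182, -0.63706187, -0.63229984]), 'wrist_torque': array([-0.0071566 ,  0.02390172, -0.03976507]), 'finger_gap': 0.08679238884484869}
scene red_dipper 0.84 3030 [ 0.341 -0.105 -0.   ] [ 0.659 -0.05   0.04 ] [0.676 0.003 0.183]
scene blue_dipper 0.83 1934 [ 0.324 -0.049  0.   ] [ 0.479 -0.02   0.046] [0.51  0.028 0.182]
scene pot 0.73 15426 [ 0.168  0.169 -0.   ] [0.564 0.282 0.075] [0.672 0.528 0.128]
scene red_dipper_hook 0.8 3169 [ 0.352 -0.106 -0.002] [ 0.658 -0.051  0.038] [0.676 0.008 0.183]
top red_dipper 0.62 1692 [ 0.601 -0.099 -0.003] [ 0.645 -0.046  0.017] [ 0.712 -0.001  0.186]
top blue_dipper 0.79 1567 [ 0.408 -0.052 -0.005] [ 0.452 -0.019  0.009] [0.506 0.021 0.186]
top pot 0.94 15982 [ 0.378  0.168 -0.005] [0.531 0.302 0.009] [0.694 0.448 0.132]
top red_dipper_hook 0.75 1549 [ 0.601 -0.095  0.   ] [ 0.645 -0.045  0.018] [ 0.673 -0.001  0.186]
```

View pics/a.png

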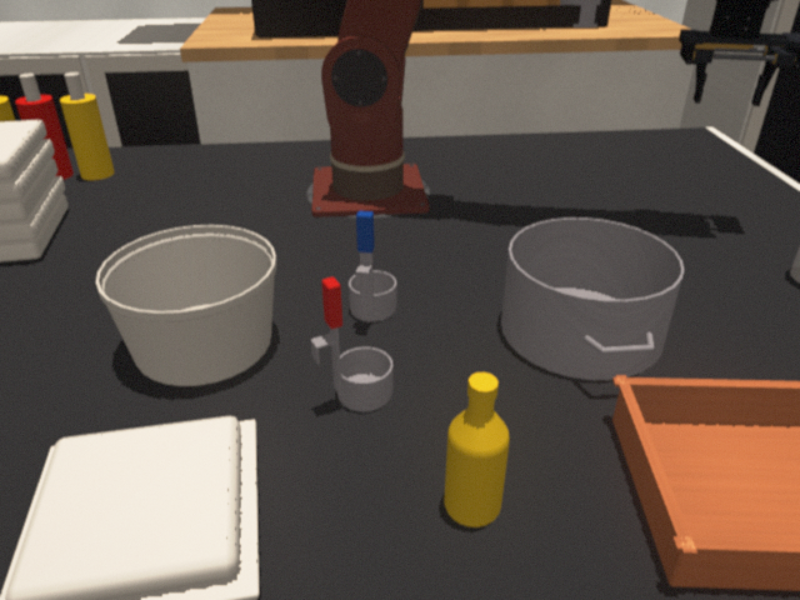

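View pics/b.png

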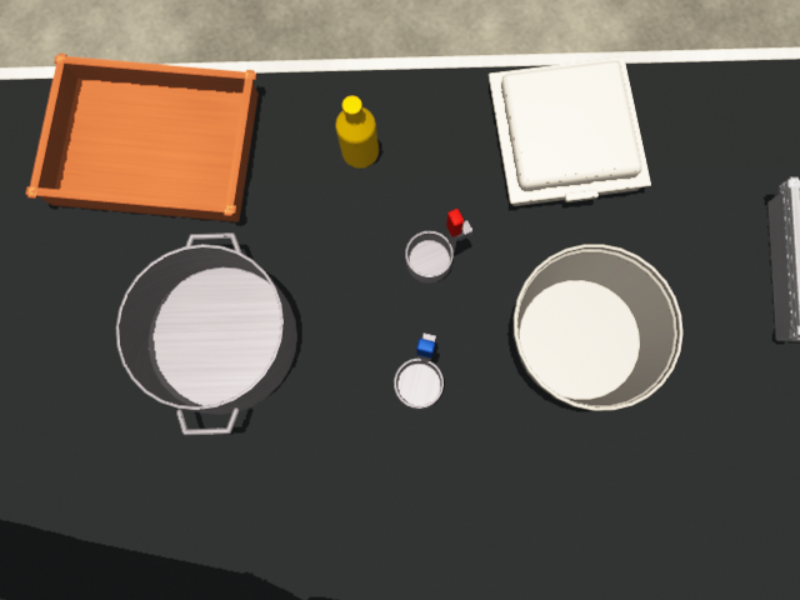

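Run:
```python
from h import *
for c in ("scene","top"):
    z=np.load(c+'.npz');p,d=z['p'],z['d'];cal=calibration(c)
    P=cloud(cal,d,np.ones(d.shape,bool)); col=p[(d>0)].astype(int)
    hsv=cv2.cvtColor(p,cv2.COLOR_BGR2HSV)[d>0].astype(int)
    red=((hsv[:,0]<10)|(hsv[:,0]>170))&(hsv[:,1]>130)
    blue=(abs(hsv[:,0]-112)<14)&(hsv[:,1]>130)
    for n,m,x0,y0 in(("red",red,.655,-.05),("blue",blue,.46,-.02)):
        near=(np.hypot(P[:,0]-x0,P[:,1]-y0)<.12)
        g=P[m&near&(P[:,2]>.11)]
        print(c,n,'grip',len(g),g.min(0).round(3),g.max(0).round(3))
        t=g[g[:,2]>.174]
        if len(t)>5: print(' top',t.min(0).round(3),t.max(0).round(3),cv2.minAreaRect((t[:,:2]*1000).astype(np.float32)))
        b=P[near&(P[:,2]>.085)&(P[:,2]<.112)]
        if len(b)>4: print(' hookband',len(b),b.mean(0).round(3),cv2.minAreaRect((b[:,:2]*1000).astype(np.float32)))
        b=P[near&(P[:,2]>.04)&(P[:,2]<.056)]
        if len(b)>4: print(' cuprim',len(b),cv2.minEnclosingCircle((b[:,:2]*1000).astype(np.float32)))
    r=P[(P[:,2]>.115)&(P[:,2]<.132)&(np.hypot(P[:,0]-.54,P[:,1]-.31)<.15)]
    A=np.c_[2*r[:,:2],np.ones(len(r))];s=np.linalg.lstsq(A,(r[:,:2]**2).sum(1),rcond=None)[0]
    print(c,'pot',len(r),s[:2],np.sqrt(s[2]+s[0]**2+s[1]**2),r[:,2].mean(),cv2.minEnclosingCircle((r[:,:2]*1000).astype(np.float32)))
```

```text
scene red grip 558 [ 0.64  -0.079  0.124] [ 0.666 -0.059  0.183]
 top [ 0.64  -0.079  0.174] [ 0.665 -0.059  0.183] ((653.3765258789062, -69.54009246826172), (24.732234954833984, 16.06658172607422), 24.056827545166016)
 hookband 286 [ 0.66  -0.08   0.101] ((657.8948364257812, -80.54379272460938), (20.25670051574707, 30.098867416381836), 21.878143310546875)
 cuprim 550 ((638.41259765625, -37.12202453613281), 37.91828536987305)
scene blue grip 420 [ 0.474 -0.035  0.124] [ 0.494 -0.012  0.182]
 top [ 0.474 -0.034  0.174] [ 0.492 -0.012  0.182] ((481.96820068359375, -23.21839714050293), (21.009872436523438, 15.501856803894043), 77.40383911132812)
 hookband 225 [ 0.497 -0.027  0.1  ] ((493.6097717285156, -26.707592010498047), (17.441253662109375, 32.68832778930664), 72.3742446899414)
 cuprim 354 ((447.6559143066406, -13.124345779418945), 38.42677307128906)
scene pot 2025 [0.52608478 0.28420991] 0.11244482788877584 0.12181723985510882 ((524.8343505859375, 284.36541748046875), 117.22864532470703)
top red grip 215 [ 0.639 -0.079  0.127] [ 0.662 -0.059  0.186]
 top [ 0.639 -0.079  0.174] [ 0.
[... 199 characters left out ...]
, (17.9764461517334, 29.31217384338379), 24.0998477935791)
 cuprim 271 ((636.514892578125, -38.145362854003906), 37.58899688720703)
top blue grip 170 [ 0.47  -0.035  0.139] [ 0.489 -0.014  0.186]
 top [ 0.471 -0.035  0.175] [ 0.489 -0.014  0.186] ((479.7304382324219, -24.545873641967773), (21.67942237854004, 15.714387893676758), 73.86405944824219)
 hookband 47 [ 0.502 -0.031  0.105] ((501.6449890136719, -30.589773178100586), (16.966035842895508, 8.743073463439941), 69.93241119384766)
 cuprim 230 ((444.2674255371094, -14.824334144592285), 35.96894454956055)
top pot 1456 [0.52353375 0.28293011] 0.11224442460136869 0.12392486417250233 ((524.5588989257812, 283.93353271484375), 115.6924819946289)
```

Both pictures agree. The red dipper is at scene px (345,350) and top px (430,255), with its hook pointing to −y and slightly +x. The steel pot is at top px (200,325), handles along world x, and the tub is on the −y side. I'll keep the dipper's yaw and hang it on the pot's near side, approaching the grip from above.

```bash
cat >> h.py <<'E'
from scipy.spatial.transform import Rotation as Ro
def to(p,ang):  # tool down, tool y at ang deg in world -> row in tool axes
    s=state(); q=s['eef_rot']; R=Ro.from_quat(q[[1,2,3,0]])
    a=np.radians(ang); y=np.array([np.cos(a),np.sin(a),0]); z=np.array([0,0,-1.])
    T=Ro.from_matrix(np.c_[np.cross(y,z),y,z])
    print('t',s['t'].round(2) if hasattr(s['t'],'round') else s['t'],'at',s['ee_pos'].round(4),'d',(R.inv().apply(np.array(p)-s['ee_pos'])*1000).round(1),'w',np.degrees((R.inv()*T).as_rotvec()).round(1))
E
python3 -c "
from h import *
to([.652,-.07,.25],23.5)"
```

```text
t 0.5 at [0.1845 0.6232 0.1837] d [-645.  -532.   -66.3] w [-0.  0. 50.]
```

```bash
python3 -m handwheel '[{"dz":-50},{"dx":-45,"dy":-37,"dz":-66,"wz":8},{"dx":-645,"dy":-532,"dz":-66,"wz":50},{"dx":-645,"dy":-532,"dz":-66,"wz":50},{"dx":-645,"dy":-532,"dz":-66,"wz":50}]' 1 50; python3 -c "
from h import *
to([.652,-.07,.25],23.5)"
```

```text
t 0.5 at [0.1845 0.6232 0.1837] d [-645.  -532.   -66.3] w [-0.  0. 50.]schema error: expected keys dx, dy, dz, wx, wy, wz
```

All six keys are needed in each row.

```bash
python3 -m handwheel '[{"dx":0,"dy":0,"dz":-50,"wx":0,"wy":0,"wz":0},{"dx":-45,"dy":-37,"dz":-66,"wx":0,"wy":0,"wz":8},{"dx":-645,"dy":-532,"dz":-66,"wx":0,"wy":0,"wz":50},{"dx":-645,"dy":-532,"dz":-66,"wx":0,"wy":0,"wz":50},{"dx":-645,"dy":-532,"dz":-66,"wx":0,"wy":0,"wz":50}]' 1 50; python3 -c "
from h import *
to([.652,-.07,.25],23.5)"
```

```text
t: 1.0
ee_pos: [0.2963, 0.4572, 0.2477]
eef_rot: [-0.0, 0.428, 0.904, 0.0]
wrist_force: [1.6, 0.2, 0.4]
finger_gap: 0.0869
t 1.0 at [0.2963 0.4572 0.2477] d [-633.2  -59.5   -2.6] w [ 0.  -0.  15.9]
```

```bash
python3 -m handwheel '[{"dx":-633,"dy":-60,"dz":0,"wx":0,"wy":0,"wz":15},{"dx":-633,"dy":-60,"dz":0,"wx":0,"wy":0,"wz":15},{"dx":-633,"dy":-60,"dz":0,"wx":0,"wy":0,"wz":15},{"dx":-633,"dy":-60,"dz":0,"wx":0,"wy":0,"wz":15},{"dx":-633,"dy":-60,"dz":0,"wx":0,"wy":0,"wz":15}]'; python3 -c "
from h import *
to([.652,-.07,.25],23.5)"
```

```text
t: 1.5
ee_pos: [0.4371, 0.2506, 0.2478]
eef_rot: [-0.0, 0.539, 0.842, 0.0]
wrist_force: [0.9, 0.4, 0.3]
finger_gap: 0.0875
t 1.5 at [0.4371 0.2506 0.2478] d [-381.1   61.1   -2.4] w [ 0.  -0.   1.2]
```

```bash
python3 -m handwheel '[{"dx":-390,"dy":-60,"dz":0,"wx":0,"wy":0,"wz":0},{"dx":-390,"dy":-60,"dz":0,"wx":0,"wy":0,"wz":0},{"dx":-390,"dy":-60,"dz":0,"wx":0,"wy":0,"wz":0},{"dx":-390,"dy":-60,"dz":0,"wx":0,"wy":0,"wz":0},{"dx":-390,"dy":-60,"dz":0,"wx":0,"wy":0,"wz":0}]'; python3 -c "
from h import *
to([.652,-.07,.25],23.5)"
```

```text
t: 2.0
ee_pos: [0.5053, 0.01, 0.2478]
eef_rot: [0.0, 0.539, 0.842, 0.001]
wrist_force: [2.0, 0.1, -0.6]
finger_gap: 0.087
t 2.0 at [0.5053 0.01   0.2478] d [-134.1   99.7   -2.1] w [ 0.1 -0.   1.2]
```

```bash
python3 -m handwheel '[{"dx":-134,"dy":100,"dz":0,"wx":0,"wy":0,"wz":1.2},{"dx":-134,"dy":100,"dz":0,"wx":0,"wy":0,"wz":1.2},{"dx":-134,"dy":100,"dz":0,"wx":0,"wy":0,"wz":1.2},{"dx":-134,"dy":100,"dz":0,"wx":0,"wy":0,"wz":1.2},{"dx":-134,"dy":100,"dz":0,"wx":0,"wy":0,"wz":1.2}]'
python3 - <<'E'
from h import *
to([.652,-.07,.136],23.5)
cal=calibration('wrist');p,d=capture('wrist');cv2.imwrite('pics/c.png',p)
P=cloud(cal,d,np.ones(d.shape,bool)); h=cv2.cvtColor(p,cv2.COLOR_BGR2HSV)[d>0].astype(int)
m=((h[:,0]<10)|(h[:,0]>170))&(h[:,1]>130)&(np.hypot(P[:,0]-.652,P[:,1]+.07)<.06)&(P[:,2]>.11)
g=P[m];print(len(g),g.min(0),g.max(0));t=g[g[:,2]>.174];print(len(t),t[:,2].mean() if len(t) else 0,cv2.minAreaRect((t*1000)[:,:2].astype(np.float32)) if len(t) else 0)
E
```

```text
t: 2.5
ee_pos: [0.6532, -0.0699, 0.2459]
eef_rot: [0.0, 0.549, 0.836, -0.002]
wrist_force: [-0.6, 0.5, -0.5]
finger_gap: 0.0872
t 2.5 at [ 0.6532 -0.0699  0.2459] d [  0.6  -0.8 109.9] w [-0.2  0.1 -0.1]
780 [ 0.64075917 -0.080098    0.1271705 ] [ 0.66457622 -0.05940877  0.18284631]
521 0.18000677962885278 ((652.7906494140625, -70.00216674804688), (21.431917190551758, 16.23977279663086), 24.563108444213867)
```

View pics/c.png

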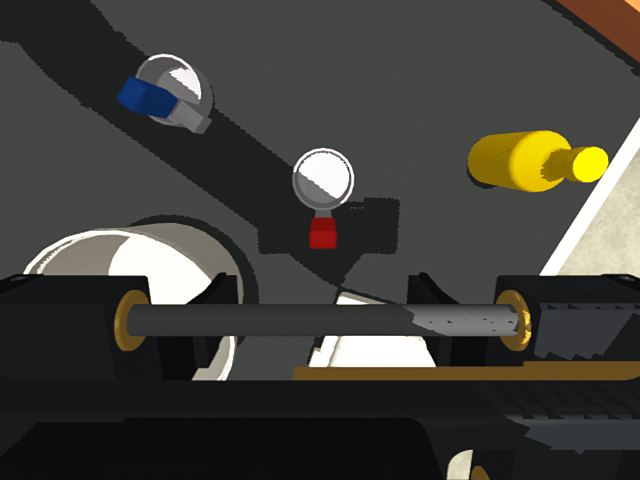

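The wrist view shows the red grip at px (323,232), centred between the fingers. Its measured centre (652.8, −70.0), 180 mm height and 21×16 mm size match the TCP and the given sizes. Going down and gripping.

```bash
python3 -m handwheel '[{"dx":0.5,"dy":0,"dz":30,"wx":0,"wy":0,"wz":-1},{"dx":0.5,"dy":0,"dz":60,"wx":0,"wy":0,"wz":-1},{"dx":0.5,"dy":0,"dz":85,"wx":0,"wy":0,"wz":-1},{"dx":0.5,"dy":0,"dz":103,"wx":0,"wy":0,"wz":-1},{"dx":0.5,"dy":0,"dz":110,"wx":0,"wy":0,"wz":-1}]'; python3 -m handwheel '[{"dx":0,"dy":0,"dz":0,"wx":0,"wy":0,"wz":0},{"dx":0,"dy":0,"dz":0,"wx":0,"wy":0,"wz":0},{"dx":0,"dy":0,"dz":0,"wx":0,"wy":0,"wz":0},{"dx":0,"dy":0,"dz":0,"wx":0,"wy":0,"wz":0},{"dx":0,"dy":0,"dz":0,"wx":0,"wy":0,"wz":0}]' -1 50
```

```text
t: 3.05
ee_pos: [0.6503, -0.0658, 0.1362]
eef_rot: [-0.001, 0.54, 0.842, 0.0]
wrist_force: [-0.5, 0.1, -0.4]
finger_gap: 0.0868
t: 3.55
ee_pos: [0.6521, -0.0674, 0.138]
eef_rot: [0.0, 0.541, 0.841, 0.0]
wrist_force: [0.4, 0.1, 0.6]
finger_gap: 0.0548
```

```bash
python3 -m handwheel '[{"dx":0,"dy":0,"dz":0,"wx":0,"wy":0,"wz":0},{"dx":0,"dy":0,"dz":0,"wx":0,"wy":0,"wz":0},{"dx":0,"dy":0,"dz":0,"wx":0,"wy":0,"wz":0},{"dx":0,"dy":0,"dz":0,"wx":0,"wy":0,"wz":0},{"dx":0,"dy":0,"dz":0,"wx":0,"wy":0,"wz":0}]'
```

```text
t: 4.05
ee_pos: [0.6519, -0.0673, 0.1374]
eef_rot: [0.0, 0.541, 0.841, 0.0]
wrist_force: [-0.6, 1.3, -0.0]
finger_gap: 0.0207
```

```bash
python3 -m handwheel '[{"dx":0,"dy":0,"dz":0,"wx":0,"wy":0,"wz":0},{"dx":0,"dy":0,"dz":-10,"wx":0,"wy":0,"wz":0},{"dx":0,"dy":0,"dz":-30,"wx":0,"wy":0,"wz":0},{"dx":0,"dy":0,"dz":-60,"wx":0,"wy":0,"wz":0},{"dx":0,"dy":0,"dz":-90,"wx":0,"wy":0,"wz":0}]'; python3 -m handwheel '[{"dx":0,"dy":0,"dz":-30,"wx":0,"wy":0,"wz":0},{"dx":0,"dy":0,"dz":-60,"wx":0,"wy":0,"wz":0},{"dx":0,"dy":0,"dz":-80,"wx":0,"wy":0,"wz":0},{"dx":0,"dy":0,"dz":-80,"wx":0,"wy":0,"wz":0},{"dx":0,"dy":0,"dz":-80,"wx":0,"wy":0,"wz":0}]'
python3 - <<'E'
from h import *
ims=[]
for c in ('scene','wrist'):
    cal=calibration(c);p,d=capture(c);ims.append(p)
    e=state()['ee_pos'];off=e-[.652,-.067,.1375];print(c,'ee',e.round(4))
    P=cloud(cal,d,np.ones(d.shape,bool)); h=cv2.cvtColor(p,cv2.COLOR_BGR2HSV)[d>0].astype(int)
    m=((h[:,0]<10)|(h[:,0]>170))&(h[:,1]>130)&(np.hypot(P[:,0]-e[0],P[:,1]-e[1])<.05)
    g=P[m&(P[:,2]>.25)];print('grip',len(g),g.min(0).round(3),g.max(0).round(3))
    b=P[(np.hypot(P[:,0]-.637-off[0],P[:,1]+.038-off[1])<.045)&(abs(P[:,2]-off[2]-.046)<.012)]
    print('cuprim',len(b),b[:,2].max() if len(b) else 0,cv2.minEnclosingCircle((b[:,:2]*1000).astype(np.float32)) if len(b) else 0)
    b=P[(np.hypot(P[:,0]-.657-off[0],P[:,1]+.081-off[1])<.03)&(abs(P[:,2]-off[2]-.1)<.015)]
    if len(b): print('hook',len(b),b.mean(0).round(3),cv2.minAreaRect((b[:,:2]*1000).astype(np.float32)),b[:,2].min(),b[:,2].max())
cv2.imwrite('pics/d.png',cv2.hconcat([cv2.resize(i,(400,300)) for i in ims]))
E
```

```text
t: 4.55
ee_pos: [0.6512, -0.0674, 0.2285]
eef_rot: [-0.0, 0.541, 0.841, -0.0]
wrist_force: [-0.2, 0.4, -2.4]
finger_gap: 0.0205
t: 5.05
ee_pos: [0.6516, -0.0675, 0.3069]
eef_rot: [-0.0, 0.541, 0.841, -0.0]
wrist_force: [0.0, -0.6, -3.9]
finger_gap: 0.0204
scene ee [ 0.6513 -0.0673  0.3061]
grip 737 [ 0.64  -0.098  0.289] [ 0.672 -0.037  0.474]
cuprim 1057 0.2264509547345529 ((639.7598876953125, -43.283851623535156), 38.49247360229492)
hook 386 [ 0.661 -0.083  0.27 ] ((659.02294921875, -84.49268341064453), (20.35597038269043, 30.379610061645508), 23.6876163482666) 0.2536026179804813 0.2831334159782182
wrist ee [ 0.6511 -0.0672  0.3057]
grip 1790 [ 0.638 -0.076  0.294] [ 0.662 -0.06   0.353]
cuprim 1266 0.22608337374725518 ((639.383544921875, -42.28779220581055), 36.20234298706055)
hook 143 [ 0.653 -0.072  0.263] ((652.7049560546875, -72.116943359375), (17.777719497680664, 1.655522346496582), 24.68130874633789) 0.2538091687735352 0.27138962935518435
```

View pics/d.png

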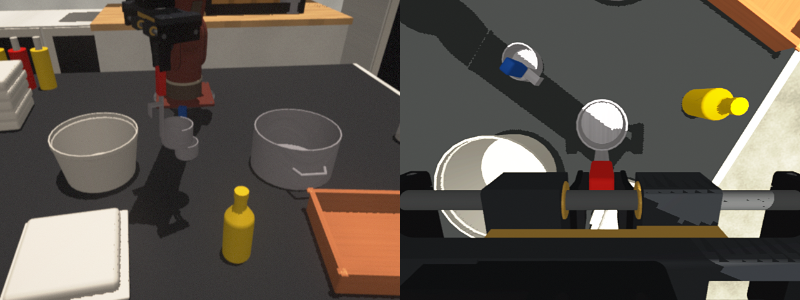

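The dipper is held firmly and level within about 3°. Its hook seat lies about 19 mm from the TCP along the hook direction. Next I carry it over the near rim; the target TCP is computed from the fitted pot centre.

```bash
python3 -c "
from h import *
to([.5635,.1974,.306],24.3)"
```

```text
t 5.15 at [ 0.6511 -0.0672  0.3057] d [ 2.771e+02  3.010e+01 -1.000e-01] w [-0.1 -0.1  0.2]
```

```bash
python3 -m handwheel '[{"dx":25,"dy":3,"dz":0,"wx":0,"wy":0,"wz":0},{"dx":60,"dy":6,"dz":0,"wx":0,"wy":0,"wz":0},{"dx":95,"dy":10,"dz":0,"wx":0,"wy":0,"wz":0},{"dx":130,"dy":14,"dz":0,"wx":0,"wy":0,"wz":0},{"dx":165,"dy":18,"dz":0,"wx":0,"wy":0,"wz":0}]';python3 -m handwheel '[{"dx":35,"dy":4,"dz":0,"wx":0,"wy":0,"wz":0},{"dx":65,"dy":7,"dz":0,"wx":0,"wy":0,"wz":0},{"dx":90,"dy":10,"dz":0,"wx":0,"wy":0,"wz":0},{"dx":105,"dy":12,"dz":0,"wx":0,"wy":0,"wz":0},{"dx":112,"dy":12,"dz":0,"wx":0,"wy":0,"wz":0}]';python3 -m handwheel '[{"dx":0,"dy":0,"dz":0,"wx":0,"wy":0,"wz":0},{"dx":0,"dy":0,"dz":0,"wx":0,"wy":0,"wz":0},{"dx":0,"dy":0,"dz":0,"wx":0,"wy":0,"wz":0},{"dx":0,"dy":0,"dz":0,"wx":0,"wy":0,"wz":0},{"dx":0,"dy":0,"dz":0,"wx":0,"wy":0,"wz":0}]'
cat > look.py <<'E'
from h import *
import sys
ims=[]
for c in ('scene','top'):
    cal=calibration(c);p,d=capture(c);ims.append(p)
    e=state()['ee_pos']; off=e[2]-.1375
    P=cloud(cal,d,np.ones(d.shape,bool)); h=cv2.cvtColor(p,cv2.COLOR_BGR2HSV)[d>0].astype(int)
    D=np.array([.41,-.912]); s=(P[:,:2]-[.5247,.2841])@D; l=(P[:,:2]-[.5247,.2841])@[.912,.41]
    m=(abs(l)<.05)&(abs(s-.1)<.1)
    for n,a,b in(('cuprim',.04,.056),('hook',.085,.108)):
        k=m&(P[:,2]>off+a)&(P[:,2]<off+b)&((n!='hook')|(abs(l)<.02))
        if k.sum()>3: print(c,n,k.sum(),'s',np.percentile(s[k],[2,50,98]).round(4),'l',np.percentile(l[k],[2,50,98]).round(4),'z',np.percentile(P[k,2],[2,98]).round(4))
    r=(P[:,2]>.117)&(P[:,2]<.132)&(abs(np.hypot(P[:,0]-.5247,P[:,1]-.2841)-.113)<.008)
    print(c,'pot',cv2.minEnclosingCircle((P[r,:2]*1000).astype(np.float32)))
print(state()['ee_pos'],state()['wrist_force'])
cv2.imwrite(sys.argv[1],cv2.hconcat([ims[0][150:350,340:640],ims[1][150:350,60:360]]))
E
python3 look.py pics/e.png
```

```text
t: 5.65
ee_pos: [0.5984, 0.0915, 0.306]
eef_rot: [-0.001, 0.541, 0.841, -0.001]
wrist_force: [0.3, -0.2, -3.0]
finger_gap: 0.0202
t: 6.15
ee_pos: [0.5632, 0.1987, 0.3064]
eef_rot: [-0.0, 0.54, 0.842, -0.001]
wrist_force: [0.2, -0.2, -3.2]
finger_gap: 0.0205
t: 6.65
ee_pos: [0.5643, 0.1965, 0.3075]
eef_rot: [0.0, 0.541, 0.841, 0.0]
wrist_force: [-0.4, 0.5, -2.7]
finger_gap: 0.0204
scene cuprim 504 s [0.0322 0.0759 0.1052] l [-0.0321  0.0087  0.036 ] z [0.2102 0.2247]
scene hook 334 s [0.0999 0.1181 0.1287] l [-0.0085  0.0025  0.0094] z [0.2557 0.2771]
scene pot ((524.4117431640625, 283.97869873046875), 117.1373519897461)
top cuprim 40 s [0.0529 0.0673 0.0815] l [-0.0366 -0.0351 -0.033 ] z [0.2102 0.2208]
top hook 99 s [0.1065 0.1245 0.1291] l [-0.0103 -0.0025  0.0062] z [0.2583 0.278 ]
top pot ((513.7005615234375, 212.25863647460938), 88.56297302246094)
[0.56425226 0.19677721 0.30748652] [-0.57891353 -0.41175381 -3.31166423]
```

View pics/e.png

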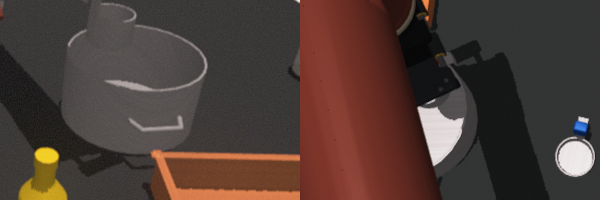

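Scene measurement: the hook spans 100–129 mm from the pot axis, so the slot is about 104–126 mm. The wall is at 111–115 mm, centred well enough. In the crop the cup sits over the inside of the pot at px (110,25). Lowering.

```bash
python3 -m handwheel '[{"dx":0,"dy":0,"dz":15,"wx":0,"wy":0,"wz":0},{"dx":0,"dy":0,"dz":35,"wx":0,"wy":0,"wz":0},{"dx":0,"dy":0,"dz":55,"wx":0,"wy":0,"wz":0},{"dx":0,"dy":0,"dz":75,"wx":0,"wy":0,"wz":0},{"dx":0,"dy":0,"dz":90,"wx":0,"wy":0,"wz":0}]';python3 -m handwheel '[{"dx":0,"dy":0,"dz":8,"wx":0,"wy":0,"wz":0},{"dx":0,"dy":0,"dz":16,"wx":0,"wy":0,"wz":0},{"dx":0,"dy":0,"dz":24,"wx":0,"wy":0,"wz":0},{"dx":0,"dy":0,"dz":30,"wx":0,"wy":0,"wz":0},{"dx":0,"dy":0,"dz":30,"wx":0,"wy":0,"wz":0}]'
python3 look.py pics/f.png
```

```text
t: 7.25
ee_pos: [0.5633, 0.1969, 0.2151]
eef_rot: [-0.0, 0.541, 0.841, -0.001]
wrist_force: [-0.2, -0.1, -3.5]
finger_gap: 0.0204
t: 7.75
ee_pos: [0.5638, 0.197, 0.1867]
eef_rot: [-0.0, 0.541, 0.841, -0.0]
wrist_force: [-0.3, 0.5, -3.5]
finger_gap: 0.0205
scene cuprim 499 s [0.0315 0.1073 0.1145] l [-0.0431  0.0047  0.048 ] z [0.0902 0.1054]
scene hook 278 s [0.0999 0.1169 0.1282] l [-0.01    0.0016  0.009 ] z [0.1354 0.1569]
scene pot ((524.87841796875, 285.00653076171875), 116.7830581665039)
top cuprim 13 s [0.1038 0.106  0.1146] l [-0.0492 -0.045   0.0035] z [0.0904 0.103 ]
top hook 55 s [0.1083 0.1256 0.1283] l [-0.0105 -0.0051  0.0066] z [0.1377 0.1578]
top pot ((480.5270080566406, 189.00137329101562), 47.61379623413086)
[0.56426577 0.19716195 0.18768383] [ 0.67865032 -0.49054353 -2.11804804]
```

View pics/f.png

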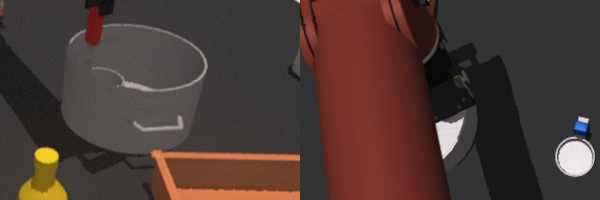

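The cup is inside (crop px (105,80)) and the wall is in the slot. There is no extra force. Lowering the rest gently.

```bash
python3 -m handwheel '[{"dx":0,"dy":0,"dz":6,"wx":0,"wy":0,"wz":0},{"dx":0,"dy":0,"dz":12,"wx":0,"wy":0,"wz":0},{"dx":0,"dy":0,"dz":17,"wx":0,"wy":0,"wz":0},{"dx":0,"dy":0,"dz":20,"wx":0,"wy":0,"wz":0},{"dx":0,"dy":0,"dz":20,"wx":0,"wy":0,"wz":0}]';python3 -m handwheel '[{"dx":0,"dy":0,"dz":1,"wx":0,"wy":0,"wz":0},{"dx":0,"dy":0,"dz":2,"wx":0,"wy":0,"wz":0},{"dx":0,"dy":0,"dz":3,"wx":0,"wy":0,"wz":0},{"dx":0,"dy":0,"dz":3,"wx":0,"wy":0,"wz":0},{"dx":0,"dy":0,"dz":3,"wx":0,"wy":0,"wz":0}]'
```

```text
t: 8.35
ee_pos: [0.5638, 0.197, 0.1668]
eef_rot: [-0.0, 0.541, 0.841, -0.0]
wrist_force: [-0.2, 0.2, -3.0]
finger_gap: 0.0205
t: 8.85
ee_pos: [0.5641, 0.1971, 0.1645]
eef_rot: [0.0, 0.541, 0.841, 0.0]
wrist_force: [0.3, 0.8, -2.9]
finger_gap: 0.0201
```

```bash
python3 -m handwheel '[{"dx":0,"dy":0,"dz":1,"wx":0,"wy":0,"wz":0},{"dx":0,"dy":0,"dz":2,"wx":0,"wy":0,"wz":0},{"dx":0,"dy":0,"dz":2,"wx":0,"wy":0,"wz":0},{"dx":0,"dy":0,"dz":2,"wx":0,"wy":0,"wz":0},{"dx":0,"dy":0,"dz":2,"wx":0,"wy":0,"wz":0}]'
```

```text
t: 9.35
ee_pos: [0.5641, 0.1971, 0.1624]
eef_rot: [-0.0, 0.541, 0.841, -0.0]
wrist_force: [0.3, -0.3, -2.7]
finger_gap: 0.0205
```

```bash
python3 -m handwheel '[{"dx":0,"dy":0,"dz":1,"wx":0,"wy":0,"wz":0},{"dx":0,"dy":0,"dz":1,"wx":0,"wy":0,"wz":0},{"dx":0,"dy":0,"dz":1,"wx":0,"wy":0,"wz":0},{"dx":0,"dy":0,"dz":1,"wx":0,"wy":0,"wz":0},{"dx":0,"dy":0,"dz":1,"wx":0,"wy":0,"wz":0}]'
```

```text
t: 9.85
ee_pos: [0.5643, 0.1973, 0.1618]
eef_rot: [0.0, 0.541, 0.841, 0.0]
wrist_force: [-0.8, 1.5, 3.3]
finger_gap: 0.0206
```

Contact: the wrist force swung by about +6 N with the seat on the rim. Opening.

```bash
python3 -m handwheel '[{"dx":0,"dy":0,"dz":0,"wx":0,"wy":0,"wz":0},{"dx":0,"dy":0,"dz":0,"wx":0,"wy":0,"wz":0},{"dx":0,"dy":0,"dz":0,"wx":0,"wy":0,"wz":0},{"dx":0,"dy":0,"dz":0,"wx":0,"wy":0,"wz":0},{"dx":0,"dy":0,"dz":0,"wx":0,"wy":0,"wz":0}]' 1;python3 -m handwheel '[{"dx":0,"dy":0,"dz":0,"wx":0,"wy":0,"wz":0},{"dx":0,"dy":0,"dz":0,"wx":0,"wy":0,"wz":0},{"dx":0,"dy":0,"dz":0,"wx":0,"wy":0,"wz":0},{"dx":0,"dy":0,"dz":0,"wx":0,"wy":0,"wz":0},{"dx":0,"dy":0,"dz":0,"wx":0,"wy":0,"wz":0}]'; python3 look.py pics/g.png
```

```text
t: 10.35
ee_pos: [0.5641, 0.197, 0.1613]
eef_rot: [-0.0, 0.541, 0.841, -0.0]
wrist_force: [0.3, 0.1, -0.2]
finger_gap: 0.0524
t: 10.85
ee_pos: [0.5641, 0.1971, 0.1614]
eef_rot: [-0.0, 0.541, 0.841, -0.0]
wrist_force: [-0.0, -0.8, -0.2]
finger_gap: 0.0852
scene cuprim 332 s [0.1024 0.1107 0.1148] l [-0.045   0.0144  0.0481] z [0.0643 0.0796]
scene hook 366 s [0.0873 0.1121 0.1196] l [-0.0186  0.0024  0.0193] z [0.1094 0.1313]
scene pot ((524.5142822265625, 281.3760681152344), 118.5044174194336)
top cuprim 8 s [0.1036 0.1048 0.1065] l [-0.0497 -0.0471 -0.043 ] z [0.0663 0.0771]
top hook 8 s [0.1075 0.1176 0.1201] l [0.0002 0.0041 0.0061] z [0.1118 0.1294]
top pot ((508.2827453613281, 193.1536865234375), 70.77843475341797)
[0.56412168 0.19712925 0.16144981] [0.51635002 0.37655265 0.01875996]
```

View pics/g.png

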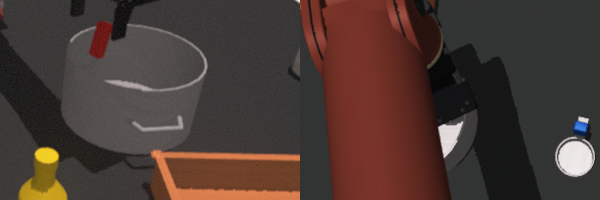

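Released. The dipper hangs with its grip (crop px (100,40)) leaning inward a little. Retracting straight up, then measuring the tilt.

```bash
python3 -m handwheel '[{"dx":0,"dy":0,"dz":-15,"wx":0,"wy":0,"wz":0},{"dx":0,"dy":0,"dz":-45,"wx":0,"wy":0,"wz":0},{"dx":0,"dy":0,"dz":-80,"wx":0,"wy":0,"wz":0},{"dx":0,"dy":0,"dz":-115,"wx":0,"wy":0,"wz":0},{"dx":0,"dy":0,"dz":-140,"wx":0,"wy":0,"wz":0}]';python3 -m handwheel '[{"dx":-15,"dy":0,"dz":0,"wx":0,"wy":0,"wz":0},{"dx":-45,"dy":0,"dz":0,"wx":0,"wy":0,"wz":0},{"dx":-90,"dy":0,"dz":0,"wx":0,"wy":0,"wz":0},{"dx":-125,"dy":0,"dz":0,"wx":0,"wy":0,"wz":0},{"dx":-150,"dy":0,"dz":0,"wx":0,"wy":0,"wz":0}]';python3 -m handwheel '[{"dx":-45,"dy":0,"dz":0,"wx":0,"wy":0,"wz":0},{"dx":-90,"dy":0,"dz":0,"wx":0,"wy":0,"wz":0},{"dx":-120,"dy":0,"dz":0,"wx":0,"wy":0,"wz":0},{"dx":-120,"dy":0,"dz":0,"wx":0,"wy":0,"wz":0},{"dx":-120,"dy":0,"dz":0,"wx":0,"wy":0,"wz":0}]'
cat > fin.py <<'E'
from h import *
ims=[]
C=np.array([.5247,.2841])
for c in ('scene','top'):
    cal=calibration(c);p,d=capture(c);ims.append(p)
    P=cloud(cal,d,np.ones(d.shape,bool)); h=cv2.cvtColor(p,cv2.COLOR_BGR2HSV)[d>0].astype(int)
    D=np.array([.41,-.912]); s=(P[:,:2]-C)@D; l=(P[:,:2]-C)@[.912,.41]
    r=(P[:,2]>.12)&(P[:,2]<.13)&(abs(np.hypot(s,l)-.113)<.008)
    print(c,'pot',cv2.minEnclosingCircle((P[r,:2]*1000).astype(np.float32)),'rimz',P[r,2].mean())
    g=((h[:,0]<10)|(h[:,0]>170))&(h[:,1]>130)&(abs(l)<.04)&(abs(s-.09)<.06)&(P[:,2]>.12)
    G=np.c_[s,l,P[:,2]][g]
    for a in range(130,215,10):
        k=abs(G[:,2]-a/1000)<.005
        if k.sum()>5: print('  z',a,k.sum(),'s',np.percentile(G[k,0],[3,50,97]).round(4),'l',np.median(G[k,1]).round(4))
    print(' grip z',np.percentile(G[:,2],[1,99]).round(4))
    k=(abs(l)<.02)&(s>.117)&(s<.15)&(P[:,2]>.09)&(P[:,2]<.14)
    print(' lip',k.sum(),np.percentile(s[k],[5,95]).round(4),np.percentile(P[k,2],[2,98]).round(4))
    k=(s>.02)&(s<.108)&(abs(l)<.04)&(P[:,2]>.02)&(P[:,2]<.1)&(np.hypot(s,l)<.106)
    print(' cup',k.sum(),np.percentile(s[k],[2,98]).round(4),np.percentile(P[k,2],[2,50,98]).round(4))
    for n in('blue_dipper',):
        q=regions_of(c,n)
        if q: M=cloud(cal,d,q[0]['pixels']); print(n,np.median(M,0).round(3))
print(state()['ee_pos'])
cv2.imwrite('pics/h.png',cv2.hconcat([cv2.resize(ims[0][150:350,380:600],(400,364)),cv2.resize(ims[1][180:380,60:280],(400,364))]))
E
python3 fin.py
```

```text
t: 11.45
ee_pos: [0.5646, 0.197, 0.3052]
eef_rot: [0.001, 0.541, 0.841, 0.001]
wrist_force: [0.8, -0.1, -0.7]
finger_gap: 0.0871
t: 11.95
ee_pos: [0.6269, 0.0569, 0.3018]
eef_rot: [0.0, 0.542, 0.84, -0.0]
wrist_force: [-0.6, 0.2, 0.4]
finger_gap: 0.087
t: 12.45
ee_pos: [0.676, -0.05, 0.3013]
eef_rot: [-0.0, 0.542, 0.841, -0.0]
wrist_force: [-0.9, 0.1, 0.4]
finger_gap: 0.0872
scene pot ((524.5690307617188, 282.89483642578125), 117.37200164794922) rimz 0.12425314253516234
  z 150 85 s [0.0774 0.0894 0.0921] l 0.0035
  z 160 91 s [0.0743 0.0873 0.0905] l 0.0032
  z 170 99 s [0.073  0.0851 0.0885] l 0.0017
  z 180 95 s [0.0708 0.0825 0.0862] l 0.0021
  z 190 97 s [0.0687 0.0805 0.0839] l 0.0017
  z 200 82 s [0.0669 0.0775 0.081 ] l -0.0017
 grip z [0.1455 0.2004]
 lip 65 [0.1172 0.1205] [0.1065 0.1257]Traceback (most recent call last):
  File "fin.py", line 19, in <module>
    print(' cup',k.sum(),np.percentile(s[k],[2,98]).round(4),np.percentile(P[k,2],[2,50,98]).round(4))
                         ~~~~~~~~~~~~~^^^^^^^^^^^^^
    return _quantile_unchecked(
        a, q, axis, out, overwrite_input, method, keepdims, weights)
    return _ureduce(a,
                    func=_quantile_ureduce_func,
    ...<5 lines>...
                    overwrite_input=overwrite_input,
                    method=method)
    r = func(a, **kwargs)
    result = _quantile(arr,
                       quantiles=q,
    ...<2 lines>...
                       out=out,
                       weights=wgt)
    slices_having_nans = np.isnan(arr[-1, ...])
                                  ~~~^^^^^^^^^
IndexError: index -1 is out of bounds for axis 0 with size 0
```

The scene camera gives a lean of about 13° (limit 20°). My cup filter found no points and aborted the script, so I'll fix that and check with the top camera too.

```bash
sed -i "s/^    print(' cup'/    if k.sum(): print(' cup'/; s/^    print(' lip'/    if k.sum(): print(' lip'/" fin.py; python3 fin.py
```

```text
scene pot ((524.3497314453125, 282.45977783203125), 118.02657318115234) rimz 0.12424674483318013
  z 150 87 s [0.077  0.0892 0.0921] l 0.0027
  z 160 95 s [0.0753 0.0869 0.0901] l 0.0027
  z 170 95 s [0.0722 0.0848 0.0879] l 0.0024
  z 180 96 s [0.0697 0.0825 0.0857] l 0.0013
  z 190 97 s [0.0669 0.0805 0.0837] l 0.002
  z 200 80 s [0.0667 0.077  0.0814] l -0.0021
 grip z [0.1456 0.2003]
 lip 71 [0.1171 0.1202] [0.1068 0.1233]
blue_dipper [ 0.479 -0.02   0.046]
top pot ((523.7904052734375, 281.8852844238281), 116.97144317626953) rimz 0.12522487066140797
  z 150 18 s [0.083  0.0909 0.0924] l -0.0104
  z 160 31 s [0.0814 0.0889 0.0906] l -0.0088
  z 170 30 s [0.078  0.0863 0.0882] l -0.0123
  z 180 41 s [0.0739 0.0838 0.0865] l -0.0125
  z 190 32 s [0.067  0.0819 0.0839] l -0.0115
  z 200 132 s [0.0664 0.0744 0.0817] l -0.0071
 grip z [0.1494 0.202 ]
 lip 29 [0.1173 0.1209] [0.1057 0.1263]
 cup 667 [0.0338 0.1025] [0.0202 0.0348 0.0862]
[ 0.67609178 -0.04702373  0.30163309]
```

View pics/h.png

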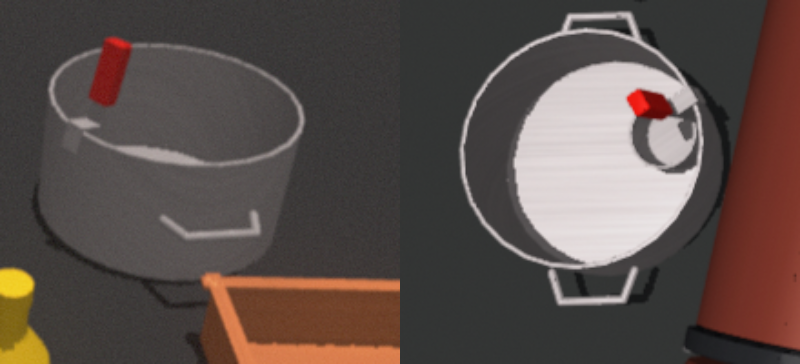

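The final view shows the hook bridging the rim (left px (75,130), lip outside), the cup inside the pot (right px (670,140)) and the arm clear. Readings don't change between looks. Handing in.

```bash
python3 -c "
from station import *
print(job_done(), state()['t'])"
```

```text
the job is handed in; nothing more can be done
the job is handed in; nothing more can be done
```

The red dipper is hanging by its hook on the steel pot's near rim, cup inside and lip outside, and I handed the job in. The clock read 12.5 s at the last move, plus a few camera looks. I gripped the red handle from above, lowered it until the wrist felt about 6 N of contact, opened the fingers and backed away.

| Last check | Estimate | Limit |
|---|---|---|
| Hook seat height | about 126 mm | 115–137 mm |
| Hook seat from pot axis | about 103–104 mm | 98–128 mm |
| Cup centre from pot axis | about 78 mm | under 90 mm |
| Lean from upright | about 13°, grip leaning inward | 20° |

- **At rest:** two successive looks gave the same readings. The cup's underside is about 17 mm above the pot's underside, so it is clear of the 6 mm floor.
- **Pot and blue dipper:** the pot moved no more than about 2 mm, and the blue dipper reads the same position as at the start.
- **Hiccups:** my first check script aborted because the scene camera could not see the cup. After a fix, the top camera did see the cup and agreed with the lean. The top camera's pot fits taken during the placing were useless because the arm blocked its view. One move before the grasp had a mistyped sideways value, which put the tool off its line in free air; I corrected it with the next move.

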